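Hang the sample basket inside the balance's draft shield

ROBOT

A 6-joint arm with a two-finger parallel gripper is mounted at the origin on the work surface. World frame = base frame: x ahead of the robot, y to its left, z up, the work surface at z = 0. Lengths are in m, angles in rad, forces in N, time in s.
With the tool pointing down it reaches from about 0.375 to 0.825 m from the base axis. Payload 5.5 kg.
Tool frame: the origin (TCP) lies at the very end of the fingers, on their centre line; the grasp point (between the pads) lies 19 mm behind it (env.grip_point_offset is the distance from the TCP to the grasp point, in m); z points along the fingers, y is the line along which they close (so a half turn about z gives the same grasp; the last joint's range is limited). The gripper opens to 85 mm and grips with 20 to 120 N. Pads are 22 mm wide; open, the fingers measure 114 mm over their backs; the gripper's body (76 mm by 85 mm) begins 54 mm behind the grasp point. The pads swing forward as they close: fully open they stand 13 mm farther back than shut.
Start: joints at [1.287, 0.314, -0.047, 1.21, 0, 1.571], TCP at [0.168, 0.576, 0.231] pointing down, gripper open.
Joint ranges: [-2.67, 2.67], [-0.69, 1.73], [-1.03, 1.25], [-2.08, 2.16], [-1.42, 1.45], [-3.14, 3.14]. Speed limits (rad/s): [2.39, 2.39, 3.01, 3.14, 3.14, 3.14].

INTERFACE

Orientations are given as a 3x3 rotation matrix whose columns are the frame's x, y, z axes.
In Python, from rig import env, vision gives the robot as it stands.
- The arm moves only by the tool carry_out, never from a script. Its argument "deltas" is a list of rows, each a list of 7 numbers: the shift along the world's x, y, z in cm, then the turn, a rotation vector about the world's x, y, z in rad, then the closure in counts, from 0 (fully open) to 255 (shut). In form: [[dx, dy, dz, wx, wy, wz, hand], ...]. A call has 1 to 20 rows; each row shifts and turns the commanded pose from where the row before left it; what a row does not reach is not made up. A row lasts 1/10 s, in which the tool goes at most 50 mm and 8.59 degrees, less where a joint would pass 70% of its speed; a pose out of reach is approached as far as the arm can. A call with a gripper value outside its range is refused whole. The fingers move at their own pace and stop on an object; the grip force is fixed at half the most. Time passes only in rows, so rows that do not move let the fingers close. It gives the time, the measured TCP pose, the force, the opening and the grip force at its end, in the units of the state.
- env.state(): the state, without advancing time (a new reading comes with each control period).
- vision.capture(name): name is "scene" or "top" or "wrist"; returns the picture (420x560x3 uint8, red, green, blue); there is no depth.
- vision.get_calibration(name): a dict with "vfov" (degrees; the focal length in pixels is half the picture's height over the tangent of half this angle, whatever the lens; pixels are square), "cx", "cy" (the principal point, pixels), "extrinsics" (4x4, takes a point from camera to world coordinates). Camera axes: x right, y down, z forward; pixel columns grow to the right and rows downward; lengths in m; the calibration is good to about 2 mm. A picture is of the moment at which its call begins: read the wrist's pose just before it. get_calibration takes no time and is no camera call; for the wrist camera it gives the pose at the moment of the call.
- env.finish_job(): hands the job in; it is judged then, once.
The state is a dict: "time_s": time; "joints": joint angles; "qd": joint speeds; "effort": joint torques, N m; "ee_pos": TCP position; "eef_rot": TCP orientation; "wrist_force": force on the tool from outside, world axes, zero at the start; "moment": the same for the moment, N m; "gripper_width": finger opening in m; "gripper_force": force on a finger pad.
Only numpy, scipy, OpenCV 4.12 (cv2) and the standard library are available. Lean on these libraries where they do the work, as an engineer would, in place of code of your own. Each camera call takes 0.05 s, during which the arm holds its last target. There are 200 camera calls.

TASK

Slide the balance's top glass door fully open, lower the small steel sample basket through the opening and hang it by its loop on the hook inside, without touching the frame or glass walls of the draft shield. Let go, then slide the door fully shut over it. Leave the other things on the bench where they are.

Things in the scene. Friction and masses are not known exactly. Their poses are not given: they have to be found in the camera images.
- balance: Laboratory balance, white on dark grey, fixed, to the robot's right: base 265 x 180 mm, 56 mm high, under a glass box (draft shield). Origin on the bench under the centre of the opening in the shield's top. +x points to the low sloping display end (display to x = 166 mm; shield x -96 to 96, y -90 to 90 mm), -x to the rear, where two rails for the open door reach x = -208 mm; z up.
- shield: The fixed frame, posts and 4 mm glass walls of the draft shield, with the two rear rails: what must not be touched. Same origin and axes as the balance. Inside, walls at x = +-88 mm and y = +-82 mm. Top frame 16 mm thick, its top face 232 mm above the bench; the open hole in it is 140 mm along x and 120 mm along y.
- opening (a point): Centre of the hole in the shield's top frame, level with the frame's top face (232 mm above the bench); axes as the balance. The hole is 140 mm along x, 120 mm along y.
- door (a joint): Travel of the sliding glass door that covers the opening, m: 0 = fully shut, 0.130 = fully open, door run back over the rear rails. It moves towards the balance's -x as it opens and stays where it is left; about 1.2 N of friction. The pane is 150 x 132 x 5 mm and lies on the frame, its top face 237 mm above the bench.
- door_handle (a point): Centre of the white bar handle in the middle of the door's top: 14 mm thick along the balance's x (the sliding direction), 46 mm long across it, 20 mm high, standing on the pane (from 237 to 257 mm above the bench; this point is 247 mm up). Moves with the door.
- hook: Steel bracket on the weighing pan inside the shield: a post near the display end (at balance x = 72 mm) rises to a bar of 6 mm diameter that runs towards the rear (-x), slopes down slightly to its lowest point, the seat, and ends in an upturned tip. Fixed to the balance, same origin and axes. Pan and foot reach 68 mm above the bench.
- hook_seat (a point): Lowest point of the hook, on the bar's centre line, where the basket's loop should hang: 28 mm from the opening's centre towards the display, 165 mm above the bench. Axes as the balance.
- hook_tip (a point): End of the hook's upturned tip, centre of its 6 mm round end: 14 mm behind the seat (towards balance -x) and 14 mm above it. The free space behind the tip, towards -x, is where the basket comes down before it is moved in +x over the tip.
- basket: Steel sample basket, about 90 g, 128 mm high, loose, upright on the bench: an open cup (44 mm diameter, 34 high), above it a loop of 5 mm wire in its own y-z plane (legs at y = +-22 mm to z = 70, then sloping to a peak at z = 88) and on that a 14 x 14 mm grip block, z = 88 to 128. Origin under its centre, z up. Hung, its y axis lies along the balance's y (either way) and its underside is 84 mm up.
- basket_eye (a point): Point under the peak of the basket's loop where the centre line of the hook's bar lies when it hangs: 81 mm above the basket's underside. Basket axes.
- basket_grip (a point): On the basket's axis within the grip block, 116 mm above its underside, 12 mm below its top: where to hold it. Basket axes.
- jar: Bystander: closed jar, 54 mm diameter, 62 mm high, near the basket. Origin under its centre.
- beaker: Bystander: glass beaker, 66 mm diameter, 78 mm high, near the basket. Origin under its centre.
- boat_a: Bystander: white six-sided weighing dish, 75 mm wide, 18 mm high. Origin under its centre.
- boat_b: Bystander: another such weighing dish.
- spatula: Bystander: thin steel lab spatula, 170 mm long, lying on the bench to the robot's right, near it. Origin under its centre.
- washer: Bystander: white bottle with blue cap, 68 mm diameter, 150 mm high, left. Origin under its centre.
Mind the look-alikes: they are no part of the job. There is more than one size of the basket; the job needs the middle-sized.

How it is judged:
By the outcome, as a careful person would: the job done as asked, in the order asked, and still so for the second after the job is handed in, with the robot touching nothing.
It also fails if it takes over 72 s, if anything falls off the work surface, if the arm or the gripper's body presses on something with over 40 N, if the wrist force passes 120 N, or if a joint passes its speed limit or range.

## Working session

There is one attempt and no reset: what is moved stays moved. The work goes in short steps, Python scripts to look and compute and a tool call to move; the robot and the scene stay as the last step left them, time stands still between calls to the robot, and variables do not carry over. Pictures are saved under pics/ and viewed, at most 10 in all, crops included, and the job is handed in when it is done.

Besides the shell and the picture viewer there is one more tool, called after ">>>" as a command line: name --pt "numbers of a row" for each row, then --argument value for the rest. carry_out: Moves the arm, as the interface text tells. Its arguments: {"type":"object","properties":{"deltas":{"type":"array","items":{"type":"array","items":{"type":"number"}}}},"required":["deltas"]}

```bash
mkdir -p pics; ls; python3 - <<'E'
from rig import env, vision
import cv2,numpy as np
for n in ("scene","top"):
    c=vision.get_calibration(n); print(n,c)
    im=vision.capture(n); cv2.imwrite(f"pics/{n}0.png",im[:,:,::-1])
print(env.state(), env.grip_point_offset)
E
```

```text
pics
scene {'vfov': 48.80640326088238, 'cx': 281.8623012085413, 'cy': 215.41886325498942, 'extrinsics': array([[-0.37252848,  0.70934188, -0.59837833,  1.16754327],
       [ 0.92797111,  0.29140034, -0.23228315,  0.34202099],
       [ 0.00959948, -0.64180989, -0.7668037 ,  0.99926243],
       [ 0.        ,  0.        ,  0.        ,  1.        ]])}
top {'vfov': 45.89837178318234, 'cx': 277.0169863526098, 'cy': 207.16766671631424, 'extrinsics': array([[-0.01104543, -0.9886126 ,  0.15007705,  0.33108258],
       [-0.99952235,  0.00658354, -0.030195  ,  0.10589279],
       [ 0.02886312, -0.15033888, -0.98821311,  1.42523543],
       [ 0.        ,  0.        ,  0.        ,  1.        ]])}
{'time_s': 0.1, 'joints': array([ 1.28698711e+00,  3.14151823e-01, -4.79718476e-02,  1.21021851e+00,
        1.31105938e-05,  1.57080318e+00]), 'qd': array([-0.001374  , -0.00198793,  0.00335575,  0.00178908,  0.00048974,
        0.00067708]), 'effort': array([ 2.08566948e-04, -5.40768242e+01,  3.40540910e+01,  1.12170627e-02,
       -1.68085910e-05, -1.56753595e-05]), 'ee_pos': array([0.16785743, 0.57549434, 0.23052606]), 'eef_rot': array([[-9.59993846e-01,  2.80020744e-01, -4.45447105e-04],
       [ 2.80021098e-01,  9.59992705e-01, -1.48034026e-03],
       [ 1.30999905e-05, -1.54585212e-03, -9.99998805e-01]]), 'wrist_force': array([ 0.58733277, -0.27446464,  0.52615383]), 'moment': array([-0.02463711, -0.04471444,  0.02979812]), 'gripper_force': 0.0, 'gripper_width': 0.0851571320444678} 0.0187
```

View pics/scene0.png

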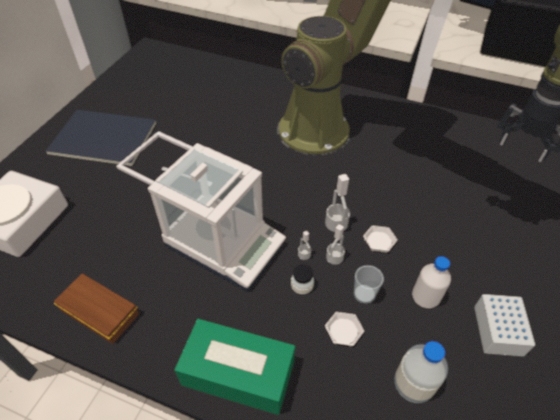

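View pics/top0.png

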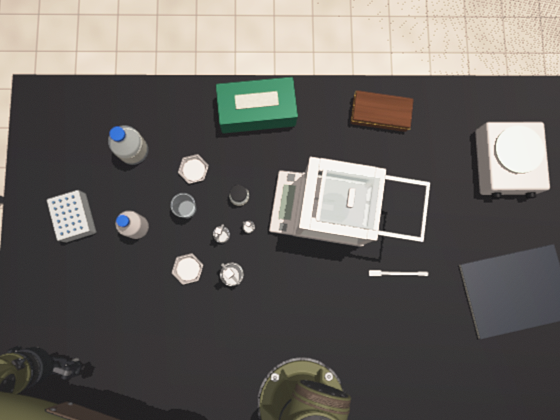

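The pictures show three baskets: large at scene (338,210) / top (231,273), middle at scene (336,250) / top (221,234), and small at scene (304,250) / top (248,227). The balance is at top (330,205), with the display towards image left and the door shut, handle at (351,198).

```bash
python3 - <<'E'
import cv2,numpy as np
s=cv2.imread("pics/scene0.png");t=cv2.imread("pics/top0.png")
def crop(im,x,y,w,h,f): return cv2.resize(im[y:y+h,x:x+w],None,fx=f,fy=f,interpolation=cv2.INTER_CUBIC)
a=crop(t,265,150,170,100,4.7)  # 799x470
cv2.imwrite("pics/c1.png",a)
b=crop(s,285,165,80,120,5) # 400x600
c=crop(t,205,205,80,120,5)
cv2.imwrite("pics/c2.png",np.hstack([b,c]))
E
```

```text
(no output)
```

View pics/c1.png

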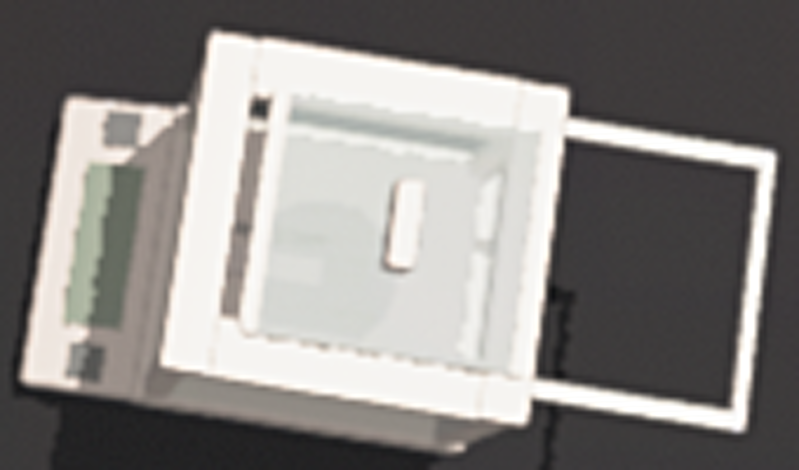

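View pics/c2.png

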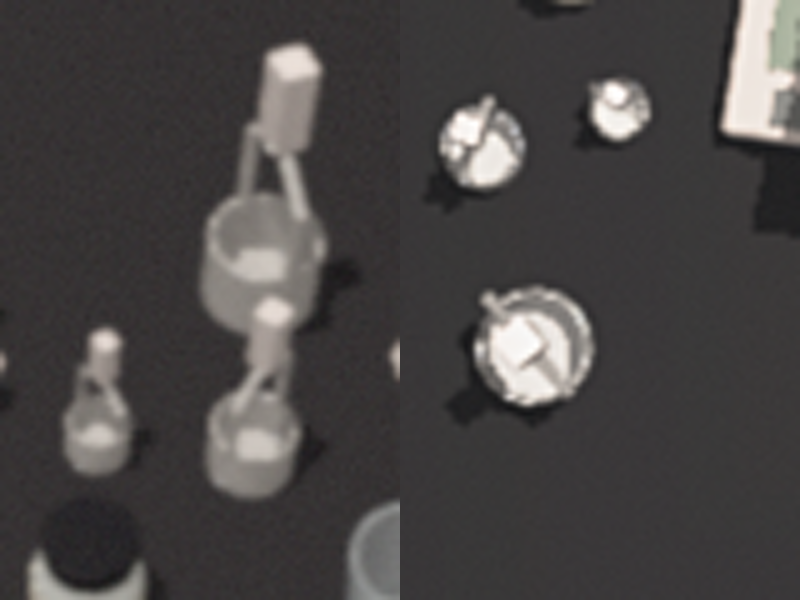

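The crops show the door is already a little open: there is a dark gap at the display end. The middle basket's cup is about 85 px wide at 5x, which fits 44 mm, with its block top at crop (467,128) in the top view. Next I'll fit the poses.

```bash
cat > h.py <<'E'
import numpy as np
from rig import env, vision
from scipy.optimize import least_squares
def K(c):
    f=210/np.tan(np.radians(c["vfov"])/2); return f,c["cx"],c["cy"]
def ray(c,uv):
    f,cx,cy=K(c); E=c["extrinsics"]
    return E[:3,3],E[:3,:3]@np.array([(uv[0]-cx)/f,(uv[1]-cy)/f,1])
def atz(c,uv,z):
    o,d=ray(c,uv); return o+d*(z-o[2])/d[2]
def proj(c,P):
    f,cx,cy=K(c); E=c["extrinsics"]; p=(np.atleast_2d(P)-E[:3,3])@E[:3,:3]
    return np.c_[cx+f*p[:,0]/p[:,2],cy+f*p[:,1]/p[:,2]]
def T(b,pts):
    p=np.atleast_2d(pts).astype(float); c,s=np.cos(b[2]),np.sin(b[2])
    return np.c_[b[0]+c*p[:,0]-s*p[:,1],b[1]+s*p[:,0]+c*p[:,1],p[:,2]]
E
python3 - <<'E'
from h import *
t=vision.get_calibration("top");s=vision.get_calibration("scene")
px=np.array([(210,30),(570,88),(530,425),(160,368),(778,152),(745,432)])
px=(px+.5)/4.7-.5+[265,150]
# display towards image left(+y world?), image up = +x world
m=np.array([[.096,-.09,.232],[-.096,-.09,.232],[-.096,.09,.232],[.096,.09,.232]])
W=np.array([atz(t,p,.232) for p in px]); print(W.round(4))
r=least_squares(lambda b:(proj(t,T(b,m))-px[:4]).ravel(),[.5,-.1,1.5])
print("balance",r.x,r.fun.round(2))
b=r.x
for name,p,z in [("handle top",(407,226),.257),("rail1",(778,152),.232),("rail2",(745,432),.232)]:
    w=atz(t,(np.array(p)+.5)/4.7-.5+[265,150],z); d=w[:2]-b[:2]; c,q=np.cos(b[2]),np.sin(b[2])
    print(name,w.round(4),"bal frame",(c*d[0]+q*d[1]).round(4),(-q*d[0]+c*d[1]).round(4))
pt=np.array((67,128))/5+[205,205]; ps=np.array((270,308))/5+[285,165]
print("block top view",atz(t,pt,.128),"scene",atz(s,ps,.128))
pc=np.array((83,146))/5+[205,205];print("cup rim/centre top z~.02",atz(t,pc,.02), "leg top px",atz(t,np.array((88,100))/5+[205,205],.07))
r=least_squares(lambda x:np.r_[proj(t,x)[0]-pt,proj(s,x)[0]-ps],[.5,.2,.1]);print("tri",r.x,r.fun)
for n,p,z in [("jar",(239,197),.031),("big",(229,276),.03),("small",(248,228),.02)]: print(n,atz(t,p,z).round(3))
# scene check of balance corners
print(proj(s,T(b,m)).round(1))
E
```

```text
[[ 0.64   -0.012   0.232 ]
 [ 0.6079 -0.2018  0.232 ]
 [ 0.4301 -0.1731  0.232 ]
 [ 0.4611  0.0176  0.232 ]
 [ 0.5729 -0.3106  0.232 ]
 [ 0.4255 -0.2848  0.232 ]]
balance [ 0.53477609 -0.09231409  1.40758541] [ 0.1   0.34 -0.04 -0.02 -0.28 -0.12  0.22 -0.18]
handle top [ 0.5303 -0.1083  0.257 ] bal frame -0.0165 0.0018
rail1 [ 0.5729 -0.3106  0.232 ] bal frame -0.2092 -0.0731
rail2 [ 0.4255 -0.2848  0.232 ] bal frame -0.2077 0.0766
block top view [0.4670415  0.22052042 0.128     ] scene [0.4679332  0.21855286 0.128     ]
cup rim/centre top z~.02 [0.46803926 0.22095246 0.02      ] leg top px [0.48844691 0.21426929 0.07      ]
tri [0.46735028 0.21943378 0.12762922] [ 0.42928094 -0.10600634  0.4057721   0.02938006]
jar [0.573 0.171 0.031]
big [0.35  0.199 0.03 ]
small [0.485 0.146 0.02 ]
[[216.5 222.2]
 [148.  187.7]
 [197.2 142.8]
 [262.3 171.5]]
```

Both views agree on the balance (0.535, -0.092, yaw 1.408) and on the basket block (0.467, 0.219). The triangulated block height of 0.1276 fits the given 0.128. I'm moving over the basket for a wrist look on the way to the door.

>>> carry_out --pt "1.5 -1.5 2 0 0 0.01 0" --pt "2.5 -3 2 0 0 0.01 0" --pt "2.5 -3 2 0 0 0.01 0" --pt "2.5 -3 2 0 0 0.01 0" --pt "2.5 -3 2 0 0 0.01 0" --pt "2.5 -3 1 0 0 0.01 0" --pt "2.5 -3 1 0 0 0.01 0" --pt "2.5 -3 0 0 0 0.01 0" --pt "2.5 -3 0 0 0 0.01 0" --pt "2.5 -3 0 0 0 0.01 0" --pt "2.5 -3 0 0 0 0.01 0" --pt "2.5 -3 0 0 0 0.01 0" --pt "1.0 -1.5 0 0 0 0 0" --pt "0 0 0 0 0 0 0"

```text
time_s: 1.5
ee_pos: [0.469, 0.214, 0.3507]
eef_rot: [[-0.986, 0.167, -0.001], [0.167, 0.986, -0.001], [0.001, -0.001, -1.0]]
wrist_force: [-0.4, 0.3, -0.0]
gripper_width: 0.0853
gripper_force: 0.0
```

```bash
python3 - <<'E'
from h import *
import cv2
c=vision.get_calibration("wrist"); im=vision.capture("wrist"); cv2.imwrite("pics/w1.png",im[:,:,::-1]); np.save("w1.npy",c)
st=env.state(); print(st["joints"],st["ee_pos"],c["extrinsics"].round(3),c["vfov"])
print(proj(c,np.array([[.467,.2195,.128],[.467,.2195,0],[.489,.213,.07]])))
E
```

```text
[ 4.30556531e-01  1.32225764e-01 -6.57220059e-03  1.43299172e+00
  3.56200891e-04  5.96791797e-01] [0.46819475 0.21516911 0.35084508] [[ 0.166  0.935  0.312  0.388]
 [ 0.986 -0.157 -0.054  0.229]
 [-0.001  0.317 -0.948  0.495]
 [ 0.     0.     0.     1.   ]] 59.43549586061305
[[287.01865995 167.36193026]
 [286.18214064 147.02433839]
 [284.19320584 175.78715487]]
```

View pics/w1.png

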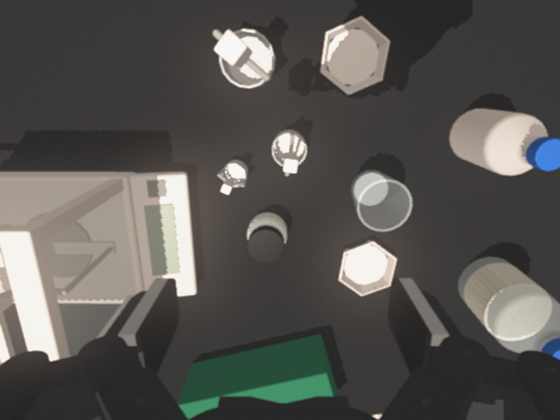

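The wrist view shows the middle basket at (290,150), with its block top at (291,166) against a predicted (287,167), so the estimate holds to a few mm. On to the door.

>>> carry_out --pt "0.4 -2.4 0 0 0 0 110" --pt "0.8 -4 0 0 0 0 110" --pt "0.8 -4 0 0 0 0 110" --pt "0.8 -4 0 0 0 0 110" --pt "0.8 -4 0 0 0 0 110" --pt "0.8 -4 0 0 0 0 110" --pt "0.8 -4 0 0 0 0 110" --pt "0.8 -4 0 0 0 0 110" --pt "0.4 -2 0 0 0 0 110" --pt "0 0 0 0 0 0 110"

```text
time_s: 2.55
ee_pos: [0.5322, -0.1091, 0.3508]
eef_rot: [[-0.986, 0.165, -0.001], [0.165, 0.986, 0.0], [0.001, -0.0, -1.0]]
wrist_force: [-0.5, -0.2, -1.1]
gripper_width: 0.0485
gripper_force: 0.0
```

```bash
python3 - <<'E'
from h import *
import cv2
c=vision.get_calibration("wrist"); im=vision.capture("wrist"); np.save("w2.npy",c)
b=[.53478,-.09231,1.40759]
st=env.state(); print(st["joints"],st["ee_pos"],st["gripper_width"])
h=T(b,[[-.0165+i*.007,j*.023,.257] for i,j in((-1,-1),(1,-1),(1,1),(-1,1))])
hole=T(b,[[i*.07,j*.06,.232] for i,j in((-1,-1),(1,-1),(1,1),(-1,1))])
fr=T(b,[[i*.096,j*.09,.232] for i,j in((-1,-1),(1,-1),(1,1),(-1,1))])
im2=cv2.resize(im[:,:,::-1],None,fx=1.4,fy=1.4)
for P,col in((h,(0,0,255)),(hole,(0,255,0)),(fr,(255,0,0))):
    q=proj(c,P);print(q.round(1).tolist()); cv2.polylines(im2,[np.int32(q*1.4)],True,col,1)
cv2.imwrite("pics/w2.png",im2);cv2.imwrite("pics/w2raw.png",im[:,:,::-1])
E
```

```text
[-2.00147471e-01  1.85881488e-01  5.70965526e-02  1.44294841e+00
  6.50923618e-04 -3.55127052e-02] [ 0.53196431 -0.1076964   0.35088862] 0.04867596379467962
[[271.9, 242.3], [291.8, 242.2], [292.2, 178.8], [271.2, 178.8]]
[[215.4, 272.0], [390.1, 271.8], [405.6, 118.3], [205.1, 118.6]]
[[186.1, 304.4], [418.2, 304.2], [448.9, 72.4], [163.3, 73.0]]
```

View pics/w2.png

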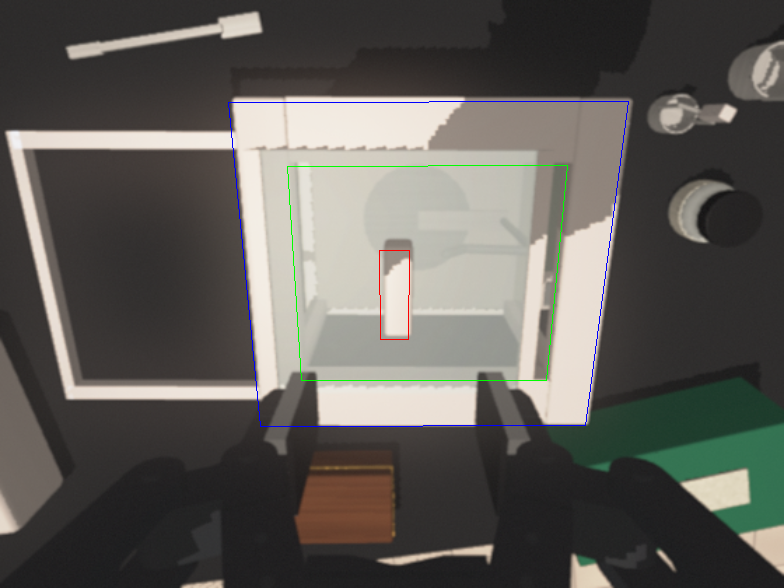

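The frame overlay (blue) matches, and the handle is about 1.5 mm further towards +x than predicted, so the TCP is centred on it. Lowering and gripping the handle.

>>> carry_out --pt "0 0 -2 0 0 0 110" --pt "0 0 -3 0 0 0 110" --pt "0 0 -3 0 0 0 110" --pt "0 0 -2 0 0 0 110" --pt "0 0 -0.7 0 0 0 110" --pt "0 0 0 0 0 0 110" --pt "0 0 0 0 0 0 190" --pt "0 0 0 0 0 0 215" --pt "0 0 0 0 0 0 230" --pt "0 0 0 0 0 0 230"

```text
time_s: 3.6
ee_pos: [0.5328, -0.108, 0.2459]
eef_rot: [[-0.987, 0.163, 0.003], [0.163, 0.987, 0.0], [-0.003, 0.0, -1.0]]
wrist_force: [-1.0, 1.1, 6.9]
gripper_width: 0.0122
gripper_force: 59.8
```

>>> carry_out --pt "0 0 0.2 0 0 0 230" --pt "-0.16 -0.99 0 0 0 0 230" --pt "-0.32 -1.97 0 0 0 0 230" --pt "-0.32 -1.97 0 0 0 0 230" --pt "-0.32 -1.97 0 0 0 0 230" --pt "-0.32 -1.97 0 0 0 0 230" --pt "-0.24 -1.48 0 0 0 0 230" --pt "-0.13 -0.79 0 0 0 0 230" --pt "0 0 0 0 0 0 230"

```text
time_s: 4.5
ee_pos: [0.5137, -0.2204, 0.246]
eef_rot: [[-0.986, 0.164, -0.0], [0.164, 0.986, -0.0], [0.0, -0.001, -1.0]]
wrist_force: [1.9, -2.1, -5.1]
gripper_width: 0.0123
gripper_force: 60.2
```

>>> carry_out --pt "-0.03 -0.2 0 0 0 0 230" --pt "0 0 0 0 0 0 230" --pt "-0.03 -0.2 0 0 0 0 230" --pt "0 0 0 0 0 0 230"

```text
time_s: 4.9
ee_pos: [0.5136, -0.2209, 0.246]
eef_rot: [[-0.987, 0.161, 0.0], [0.161, 0.987, 0.005], [0.0, 0.005, -1.0]]
wrist_force: [3.1, 7.6, -6.5]
gripper_width: 0.0121
gripper_force: 60.1
```

The door is at its stop: TCP at balance x = -0.130 and the force rose. I'm releasing, lifting, and going to the basket with the wrist turned.

>>> carry_out --pt "0.05 0.3 0 0 0 0 230" --pt "0 0 0 0 0 0 150" --pt "0 0 0 0 0 0 110" --pt "0 0 0 0 0 0 110" --pt "0 0 2 0 0 0 110" --pt "0 0 4 0 0 0 110" --pt "0 2 4 0 0 -0.13 110" --pt "-0.4 4 0 0 0 -0.13 110" --pt "-0.4 4 0 0 0 -0.13 110" --pt "-0.4 4 0 0 0 -0.13 110" --pt "-0.4 4 0 0 0 -0.13 110" --pt "-0.4 4 0 0 0 -0.13 110" --pt "-0.4 4 0 0 0 -0.13 110" --pt "-0.4 4 0 0 0 -0.13 110" --pt "-0.5 4 0 0 0 -0.13 110" --pt "-0.5 4 -2 0 0 -0.13 110" --pt "-0.6 4 -3 0 0 -0.13 110" --pt "-0.6 2 -3 0 0 -0.13 110" --pt "0 0 0 0 0 -0.13 110" --pt "0 0 0 0 0 0 110"

```text
time_s: 6.9
ee_pos: [0.4631, 0.2196, 0.266]
eef_rot: [[0.278, 0.961, -0.001], [0.961, -0.278, -0.001], [-0.001, -0.001, -1.0]]
wrist_force: [0.0, 1.1, -0.8]
gripper_width: 0.0483
gripper_force: 0.0
```

```bash
python3 - <<'E'
from h import *
import cv2
c=vision.get_calibration("wrist"); im=vision.capture("wrist"); np.save("w3.npy",c)
st=env.state(); print(st["joints"],st["ee_pos"],st["gripper_width"],c["extrinsics"][:3,3])
p=[.4672,.2195,-.28-np.pi/2]
P=T(p,[[i*.007,j*.007,.128] for i,j in((-1,-1),(1,-1),(1,1),(-1,1))]); L=T(p,[[0,-.022,.034],[0,-.022,.07],[0,0,.088],[0,.022,.07],[0,.022,.034]])
q=proj(c,P);l=proj(c,L);print(q.round(1).tolist(),l.round(1).tolist())
x0,y0=np.clip(np.int32(q.mean(0))-[100,75],0,None)
im2=cv2.resize(im[y0:y0+150,x0:x0+200,::-1],None,fx=4,fy=4,interpolation=cv2.INTER_CUBIC);print(x0,y0)
cv2.polylines(im2,[np.int32((q-[x0,y0]+.5)*4)],True,(0,0,255),1);cv2.polylines(im2,[np.int32((l-[x0,y0]+.5)*4)],False,(0,255,0),1)
cv2.imwrite("pics/w3.png",im2)
E
```

```text
[ 4.42089886e-01  1.36923466e-01 -1.89450569e-01  1.24406394e+00
 -3.94370846e-04  2.29258791e+00] [0.46387244 0.21942321 0.26691409] 0.04851126182965822 [0.48495822 0.29968761 0.41045726]
[[280.9, 183.5], [281.0, 200.3], [298.4, 200.3], [298.6, 183.5]] [[267.1, 166.8], [265.5, 174.9], [289.0, 179.6], [311.9, 174.9], [309.3, 166.7]]
189 116
```

View pics/w3.png

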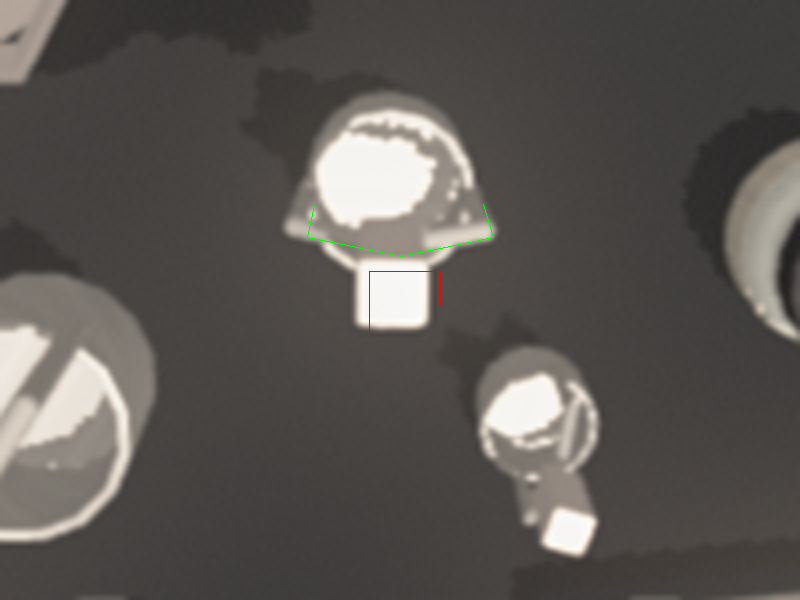

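The block top's centre is at crop (393,294), about 11 crop px from the prediction, and is turned slightly clockwise (about 0.03–0.05 rad).

```bash
python3 - <<'E'
from h import *
c=np.load("w3.npy",allow_pickle=True).item()
g=lambda x,y:np.array([x/4-.5+189,y/4-.5+116])
print(atz(c,g(393,294),.128), atz(c,g(292,229),.07),atz(c,g(491,237),.07), env.state()["ee_pos"])
E
```

```text
[0.46560827 0.22251043 0.128     ] [0.44305088 0.22863105 0.07      ] [0.48779475 0.21370476 0.07      ] [0.46387244 0.21942321 0.26691409]
```

>>> carry_out --pt "0.16 0.24 -2 0 0 -0.04 110" --pt "0 0 -4 0 0 0 110" --pt "0 0 -4 0 0 0 110" --pt "0 0 -4 0 0 0 110" --pt "0 0 -2 0 0 0 110" --pt "0 0 -0.9 0 0 0 110" --pt "0 0 0 0 0 0 110" --pt "0 0 0 0 0 0 160" --pt "0 0 0 0 0 0 190" --pt "0 0 0 0 0 0 210" --pt "0 0 0 0 0 0 230" --pt "0 0 0 0 0 0 230"

```text
time_s: 8.15
ee_pos: [0.4667, 0.2222, 0.0989]
eef_rot: [[0.317, 0.948, 0.003], [0.948, -0.317, 0.001], [0.002, 0.002, -1.0]]
wrist_force: [-0.1, -0.1, 6.6]
gripper_width: 0.013
gripper_force: 59.4
```

The basket is gripped. Lifting, then carrying it over the rear half of the hole, behind the hook tip (balance x about -22 mm), turned to yaw -0.163.

>>> carry_out --pt "0 0 1 0 0 0 230" --pt "0 0 3 0 0 0 230" --pt "0 0 5 0 0 0 230" --pt "0 0 5 0 0 0 230" --pt "0 0 5 0 0 0 230" --pt "0 0 5 0 0 0 230" --pt "0 0 4 0 0 0 230" --pt "0.25 -1.3 2 0 0 0.02 230" --pt "0.5 -2.6 0 0 0 0.02 230" --pt "0.7 -3.6 0 0 0 0.02 230" --pt "0.7 -3.6 0 0 0 0.02 230" --pt "0.7 -3.6 0 0 0 0.02 230" --pt "0.7 -3.6 0 0 0 0.02 230" --pt "0.7 -3.6 0 0 0 0.02 230" --pt "0.7 -3.6 0 0 0 0.02 230" --pt "0.6 -3.6 0 0 0 0 230" --pt "0.5 -2.6 0 0 0 0 230" --pt "0.4 -1.9 0 0 0 0 230" --pt "0 0 0 0 0 0 230" --pt "0 0 0 0 0 0 230"

```text
time_s: 10.15
ee_pos: [0.5296, -0.1142, 0.3976]
eef_rot: [[0.163, 0.987, -0.001], [0.987, -0.163, 0.001], [0.001, -0.001, -1.0]]
wrist_force: [-0.5, -0.3, -0.8]
gripper_width: 0.0129
gripper_force: 58.7
```

```bash
python3 - <<'E'
from h import *
import cv2
b=[.53478,-.09231,1.40759]
st=env.state(); d=st["ee_pos"]-[b[0],b[1],0]; c0,s0=np.cos(b[2]),np.sin(b[2])
print(st["ee_pos"],"bal",c0*d[0]+s0*d[1],-s0*d[0]+c0*d[1],"yaw",np.arctan2(*st["eef_rot"][[1,0],1]))
out=[]
for n in("scene","wrist"):
    c=vision.get_calibration(n); im=vision.capture(n)[:,:,::-1].copy(); np.save(n+"4.npy",c)
    for P,col in ((T(b,[[i*.07,j*.06,.232] for i,j in((-1,-1),(1,-1),(1,1),(-1,1))]),(0,255,0)),(T(b,[[.014,0,.179],[.028,0,.165],[.072,0,.172]]),(0,0,255))):
        q=proj(c,P); print(n,q.round(1).tolist()); cv2.polylines(im,[np.int32(q)],col==(0,255,0),col,1)
    out.append(im)
a=cv2.resize(out[0][95:275,110:290],(400,400),interpolation=cv2.INTER_CUBIC); w=cv2.resize(out[1],(400,300))
w=cv2.copyMakeBorder(w,0,100,0,0,0); cv2.imwrite("pics/p4.png",np.hstack([a,w]))
E
```

```text
[ 0.52955453 -0.11421217  0.39762336] bal -0.022460163737167763 0.0015973022352080367 yaw -0.16381141327244547
scene [[165.6, 183.9], [215.1, 208.3], [245.9, 175.1], [198.1, 153.5]]
scene [[213.4, 197.3], [218.7, 203.5], [233.6, 208.9]]
wrist [[351.8, 235.7], [362.5, 72.4], [211.0, 72.2], [220.4, 235.5]]
wrist [[286.0, 135.0], [286.0, 119.0], [286.2, 72.0]]
```

View pics/p4.png

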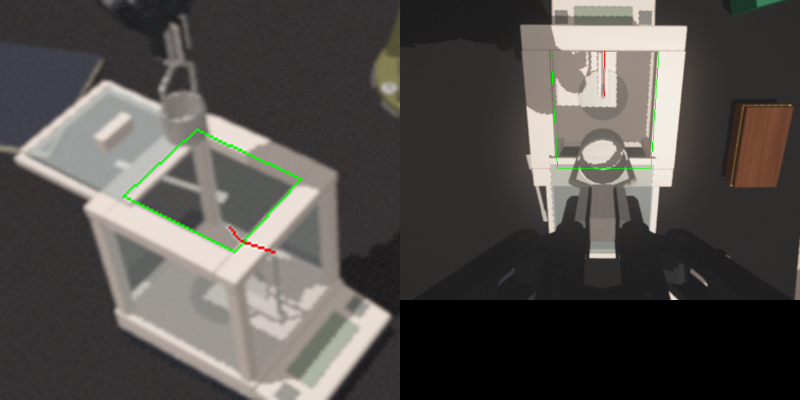

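In the wrist view the hole overlay fits and the hook line agrees. The TCP is at balance (-22.5, +1.6) mm, so I'll correct y by -1.6 mm and lower to an underside of about 108 mm.

>>> carry_out --pt "0.16 -0.03 0 0 0 0 230" --pt "0 0 -1.5 0 0 0 230" --pt "0 0 -2.5 0 0 0 230" --pt "0 0 -2.5 0 0 0 230" --pt "0 0 -2.5 0 0 0 230" --pt "0 0 -2.5 0 0 0 230" --pt "0 0 -2.5 0 0 0 230" --pt "0 0 -2.5 0 0 0 230" --pt "0 0 -1.5 0 0 0 230" --pt "0 0 -1 0 0 0 230" --pt "0 0 0 0 0 0 230"

```text
time_s: 11.35
ee_pos: [0.5308, -0.1139, 0.2064]
eef_rot: [[0.161, 0.987, -0.002], [0.987, -0.161, 0.001], [0.0, -0.002, -1.0]]
wrist_force: [0.1, -0.2, -1.1]
gripper_width: 0.0129
gripper_force: 58.6
```

>>> carry_out --pt "0.1 0.6 0 0 0 0 230" --pt "0.16 0.98 0 0 0 0 230" --pt "0.16 0.98 0 0 0 0 230" --pt "0.16 0.98 0 0 0 0 230" --pt "0.13 0.8 0 0 0 0 230" --pt "0.1 0.6 0 0 0 0 230" --pt "0 0 0 0 0 0 230" --pt "0 0 0 0 0 0 230"

```text
time_s: 12.15
ee_pos: [0.5396, -0.0651, 0.2075]
eef_rot: [[0.162, 0.987, -0.0], [0.987, -0.162, -0.0], [-0.0, -0.0, -1.0]]
wrist_force: [-0.9, -0.1, -1.1]
gripper_width: 0.0127
gripper_force: 58.6
```

```bash
python3 - <<'E'
from h import *
import cv2
b=[.53478,-.09231,1.40759]
st=env.state(); d=st["ee_pos"]-[b[0],b[1],0]; c0,s0=np.cos(b[2]),np.sin(b[2])
print(st["ee_pos"],"bal",c0*d[0]+s0*d[1],-s0*d[0]+c0*d[1],st["wrist_force"])
a=cv2.resize(vision.capture("scene")[130:270,130:290,::-1],(400,350),interpolation=cv2.INTER_CUBIC)
w=cv2.resize(vision.capture("wrist")[20:300,130:450,::-1],(400,350),interpolation=cv2.INTER_CUBIC)
cv2.imwrite("pics/p5.png",np.hstack([a,w]))
E
```

```text
[ 0.5396232  -0.06512952  0.20748185] bal 0.027606230217721395 -0.00036248440111806817 [-0.88115513 -0.10066623 -1.0975705 ]
```

View pics/p5.png

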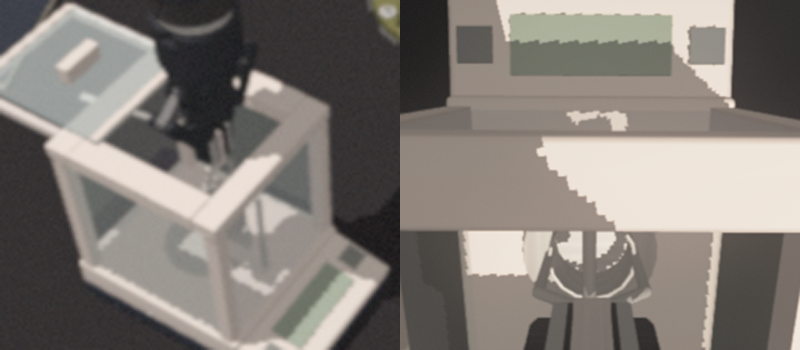

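In the wrist view the hook bar at (590,265) runs centrally through the loop, with the legs at 545 and 640, and no contact shows in the forces. Lowering onto the seat.

>>> carry_out --pt "0 0 -1 0 0 0 230" --pt "0 0 -1 0 0 0 230" --pt "0 0 -0.3 0 0 0 230" --pt "0 0 0 0 0 0 230" --pt "0 0 0 0 0 0 230"

```text
time_s: 12.75
ee_pos: [0.5393, -0.0631, 0.1837]
eef_rot: [[0.162, 0.987, -0.001], [0.987, -0.162, 0.005], [0.005, -0.001, -1.0]]
wrist_force: [-0.3, 7.1, 0.7]
gripper_width: 0.0129
gripper_force: 59.0
```

>>> carry_out --pt "0.04 0.25 0 0 0 0 230" --pt "0 0 0 0 0 0 230" --pt "0 0 -0.1 0 0 0 230" --pt "0 0 0 0 0 0 230"

```text
time_s: 13.15
ee_pos: [0.5398, -0.0624, 0.1835]
eef_rot: [[0.162, 0.987, -0.0], [0.987, -0.162, 0.001], [0.001, -0.0, -1.0]]
wrist_force: [-1.5, 2.3, 2.8]
gripper_width: 0.0133
gripper_force: 59.5
```

It's seated: upward force 2.8 N, and the TCP height matches a hung underside of 84 mm. Releasing and rising.

>>> carry_out --pt "0 0 0 0 0 0 215" --pt "0 0 0 0 0 0 195" --pt "0 0 0 0 0 0 170" --pt "0 0 0 0 0 0 140" --pt "0 0 0 0 0 0 140" --pt "0 0 0 0 0 0 140" --pt "0 0 1 0 0 0 140" --pt "0 0 2 0 0 0 140" --pt "0 0 4 0 0 0 140" --pt "0 0 4 0 0 0 140" --pt "0 0 4 0 0 0 140" --pt "0 0 3 0 0 0 140" --pt "0 0 0 0 0 0 140"

```text
time_s: 14.45
ee_pos: [0.5419, -0.0629, 0.3691]
eef_rot: [[0.162, 0.987, 0.008], [0.987, -0.162, -0.001], [0.0, 0.008, -1.0]]
wrist_force: [1.5, 0.3, 0.5]
gripper_width: 0.0386
gripper_force: 0.0
```

```bash
python3 - <<'E'
from h import *
import cv2
print(env.state()["gripper_width"])
a=cv2.resize(vision.capture("scene")[130:270,130:290,::-1],(400,350),interpolation=cv2.INTER_CUBIC)
w=cv2.resize(vision.capture("wrist")[20:300,130:450,::-1],(400,350),interpolation=cv2.INTER_CUBIC)
cv2.imwrite("pics/p6.png",np.hstack([a,w]))
E
```

```text
0.038571828063359195
```

View pics/p6.png

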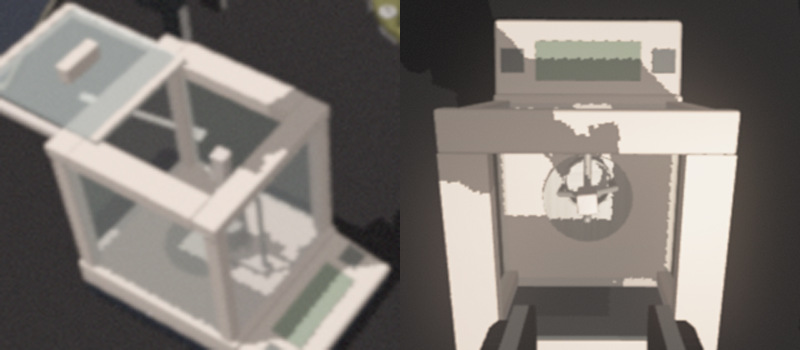

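The basket hangs upright on the hook with its block at wrist crop (588,203), and the door is still fully open. Now to the handle.

>>> carry_out --pt "-0.1 -0.8 0 0 0 0.143 110" --pt "-0.3 -1.5 0 0 0 0.143 110" --pt "-0.3 -1.5 0 0 0 0.143 110" --pt "-0.3 -1.5 0 0 0 0.143 110" --pt "-0.3 -1.5 0 0 0 0.143 110" --pt "-0.3 -1.5 0 0 0 0.143 110" --pt "-0.3 -1.5 0 0 0 0.143 110" --pt "-0.3 -1.5 0 0 0 0.143 110" --pt "-0.3 -1.5 0 0 0 0.143 110" --pt "-0.2 -1.5 0 0 0 0.143 110" --pt "-0.1 -1.5 0 0 0 0.142 110" --pt "0 0 0 0 0 0 110" --pt "0 0 0 0 0 0 110"

```text
time_s: 15.85
ee_pos: [0.5115, -0.2203, 0.3624]
eef_rot: [[-0.986, 0.165, -0.002], [0.165, 0.986, 0.001], [0.002, 0.001, -1.0]]
wrist_force: [0.1, 0.1, -0.2]
gripper_width: 0.0484
gripper_force: 0.0
```

>>> carry_out --pt "0.2 0 -2 0 0 0 110" --pt "0 0 -3 0 0 0 110" --pt "0 0 -3 0 0 0 110" --pt "0 0 -2.5 0 0 0 110" --pt "0 0 -1 0 0 0 110" --pt "0 0 0 0 0 0 110" --pt "0 0 0 0 0 0 190" --pt "0 0 0 0 0 0 215" --pt "0 0 0 0 0 0 230" --pt "0 0 0 0 0 0 230"

```text
time_s: 16.85
ee_pos: [0.515, -0.2209, 0.2503]
eef_rot: [[-0.987, 0.161, 0.003], [0.161, 0.987, -0.001], [-0.003, -0.0, -1.0]]
wrist_force: [-0.4, 0.9, 6.0]
gripper_width: 0.0116
gripper_force: 59.2
```

>>> carry_out --pt "0.16 0.99 0 0 0 0 230" --pt "0.32 1.97 0 0 0 0 230" --pt "0.32 1.97 0 0 0 0 230" --pt "0.32 1.97 0 0 0 0 230" --pt "0.32 1.97 0 0 0 0 230" --pt "0.32 1.97 0 0 0 0 230" --pt "0.2 1.2 0 0 0 0 230" --pt "0.1 0.6 0 0 0 0 230" --pt "0 0 0 0 0 0 230"

```text
time_s: 17.75
ee_pos: [0.5366, -0.0936, 0.2503]
eef_rot: [[-0.987, 0.16, 0.004], [0.16, 0.987, 0.0], [-0.004, 0.001, -1.0]]
wrist_force: [1.7, 0.4, 6.3]
gripper_width: 0.0119
gripper_force: 59.2
```

>>> carry_out --pt "0.03 0.2 0 0 0 0 230" --pt "0 0 0 0 0 0 230" --pt "0.03 0.2 0 0 0 0 230" --pt "0 0 0 0 0 0 230"

```text
time_s: 18.15
ee_pos: [0.5368, -0.0928, 0.2503]
eef_rot: [[-0.987, 0.162, 0.004], [0.162, 0.987, -0.006], [-0.005, -0.005, -1.0]]
wrist_force: [3.0, -6.9, 6.9]
gripper_width: 0.0118
gripper_force: 59.3
```

>>> carry_out --pt "-0.03 -0.2 0 0 0 0 230" --pt "0 0 0 0 0 0 180" --pt "0 0 0 0 0 0 110" --pt "0 0 0 0 0 0 110" --pt "0 0 0 0 0 0 110" --pt "0 0 2 0 0 0 110" --pt "0 0 4 0 0 0 110" --pt "0 0 4 0 0 0 110" --pt "-0.7 -4 3 0 0 0 110" --pt "-0.7 -4 0 0 0 0 110" --pt "-0.7 -4 0 0 0 0 110" --pt "-0.7 -4 0 0 0 0 110" --pt "0 0 0 0 0 0 110" --pt "0 0 0 0 0 0 110"

```text
time_s: 19.55
ee_pos: [0.5066, -0.2525, 0.3778]
eef_rot: [[-0.987, 0.163, -0.001], [0.163, 0.987, 0.001], [0.001, 0.001, -1.0]]
wrist_force: [0.3, 0.2, -0.4]
gripper_width: 0.0484
gripper_force: 0.0
```

```bash
python3 - <<'E'
from h import *
import cv2
b=[.53478,-.09231,1.40759]; c=vision.get_calibration("top"); im=vision.capture("top"); cv2.imwrite("pics/top_end.png",im[:,:,::-1])
old=cv2.imread("pics/top0.png",0).astype(float); g=cv2.cvtColor(im,cv2.COLOR_RGB2GRAY).astype(float)
X=np.arange(-.07,.08,.003)
for nm,G in(("old",old),("new",g)):
  v=[cv2.remap(G.astype(np.float32),*[a.astype(np.float32).reshape(1,-1) for a in proj(c,T(b,[[x,y,.257] for y in(-.012,-.006,0,.006,.012)])).T],cv2.INTER_LINEAR).mean() for x in X]
  print(nm,list(zip((X*1000).round().astype(int).tolist(),np.round(v).astype(int).tolist())))
print(env.state()["ee_pos"],env.state()["time_s"])
E
```

```text
old [(-70, 221), (-67, 220), (-64, 209), (-61, 207), (-58, 227), (-55, 232), (-52, 228), (-49, 220), (-46, 221), (-43, 221), (-40, 221), (-37, 221), (-34, 221), (-31, 221), (-28, 220), (-25, 219), (-22, 234), (-19, 245), (-16, 244), (-13, 246), (-10, 227), (-7, 164), (-4, 208), (-1, 220), (2, 218), (5, 217), (8, 216), (11, 216), (14, 216), (17, 216), (20, 216), (23, 216), (26, 216), (29, 216), (32, 216), (35, 216), (38, 216), (41, 216), (44, 217), (47, 218), (50, 219), (53, 236), (56, 246), (59, 245), (62, 191), (65, 142), (68, 141), (71, 164), (74, 239), (77, 246), (80, 244)]
new [(-70, 245), (-67, 246), (-64, 239), (-61, 217), (-58, 229), (-55, 234), (-52, 230), (-49, 223), (-46, 224), (-43, 224), (-40, 224), (-37, 224), (-34, 224), (-31, 224), (-28, 225), (-25, 225), (-22, 224), (-19, 224), (-16, 224), (-13, 224), (-10, 222), (-7, 227), (-4, 244), (-1, 245), (2, 246), (5, 240), (8, 180), (11, 200), (14, 220), (17, 219), (20, 219), (23, 218), (26, 218), (29, 218), (32, 220), (35, 222), (38, 222), (41, 221), (44, 220), (47, 219), (50, 220), (53, 221), (56, 222), (59, 223), (62, 223), (65, 223), (68, 236), (71, 245), (74, 244), (77, 238), (80, 244)]
[ 0.50685994 -0.25164065  0.37793841] 19.6
```

```bash
python3 -c "
from rig import env
print(env.finish_job())"
```

```text
the job is handed in; nothing more can be done
None
```

The job is handed in at 19.6 s: I opened the door fully, hung the middle-sized basket on the hook and let go, then slid the door shut to its stop, with no sign of contact with the shield in the forces or pictures.

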